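Demould the oblong flower tile

ROBOT

A 7-joint arm with a two-finger parallel gripper is mounted at the origin on the work surface. World frame = base frame: x ahead of the robot, y to its left, z up, the work surface at z = 0. Lengths are in m, angles in rad, forces in N, time in s.
With the tool pointing down it reaches from about 0.4 to 0.85 m from the base axis. Payload 4.5 kg.
Tool frame: the origin (TCP) lies between the finger pads; the fingertips stand 11 mm ahead of it and the grasp point (between the pads) lies 8 mm behind it (r.tip_reach is the distance from the TCP to the fingertips, in m); x points along the fingers, y is the direction in which the jaws open and shut, and the axes are right-handed (so a half turn about x gives the same grasp; the last joint's range is limited). The gripper opens to 88 mm and grips with 3 to 60 N. Pads are 18 mm wide; open, the fingers measure 123 mm over their backs; the gripper's body (75 mm by 187 mm) begins 45 mm behind the grasp point.
Start: joints at [-1.121, 0.689, -0.195, 1.565, 0.157, 0.902, -0.215], TCP at [0.252, 0.572, 0.25] pointing down, gripper open.
Joint ranges: [-3.01, 3.01], [-0.46, 2.08], [-1.47, 1.51], [0.13, 2.56], [-1, 4.14], [0.04, 2.09], [-2.66, 2.66]. Speed limits (rad/s): [2.57, 2.57, 3.14, 3.14, 3.14, 3.14, 3.14].

INTERFACE

Orientations are given as a unit quaternion [x, y, z, w].
In Python, from plant import r gives the robot as it stands.
- The arm moves only by the tool drive_tool, never from a script. Its argument "deltas" is a list of rows, each a list of 3 entries, a list of its own where there are three numbers: the turn, a rotation vector about the tool's x, y, z in degrees, then the shift along the tool's x, y, z in cm, then the finger opening in cm, from 0 to 8.81. A call has 1 to 12 rows; each row shifts and turns the commanded pose from where the row before left it, along the tool's axes as they then stand; what a row does not reach is not made up. A row lasts 1/12 s, in which the tool goes at most 41.7 mm and 7.16 degrees, less where a joint would pass 70% of its speed; a pose out of reach is approached as far as the arm can. A call is refused whole if a number of a shift passes 4.17 or a number of a turn 7.16, either way. A call with a gripper value outside its range is refused whole. The fingers move at their own pace and stop on an object; "force" is the grip in N (left out, the last holds). Time passes only in rows, so rows that do not move let the fingers close. It gives the time, the measured TCP pose, the force and the opening at its end, in the units of the state.
- r.get_state(): the state, without advancing time (a new reading comes with each control period).
- r.snapshot(name): name is "scene" or "top" or "wrist"; returns a dict with "color" (384x512x3 uint8, red, green, blue), "fov_y" (degrees; the focal length in pixels is half the picture's height over the tangent of half this angle, whatever the lens; pixels are square), "cx", "cy" (the principal point, pixels), "k1" (the pictures are not rectified: a ray, as slopes to the right and down, at radius r is drawn at 1 + k1 r^2 times it, then the intrinsics apply), "extrinsics" (4x4, takes a point from world to camera coordinates); the wrist camera has in their place "tool_from_camera" (4x4, takes a point from camera to tool coordinates, whose origin is the TCP and whose axes are the tool frame's). Camera axes: x right, y up, looking along -z (the intrinsics and any distortion apply to the point x, -y, -z); pixel columns grow to the right and rows downward; lengths in m; the calibration is good to about 2 mm. A picture is of the moment at which its call begins: read the wrist's pose just before it. There is no depth.
- r.finish_job(): hands the job in, once; it reports no verdict.
The state is a dict: "clock": time; "q": joint angles; "qd": joint speeds; "joint_torque": joint torques, N m; "tool_pos": TCP position; "eef_rot": TCP orientation; "contact_force": force on the tool from outside, world axes, zero at the start; "moment": the same for the moment, N m; "opening": opening from 0.0 (shut) to 1.0 (fully open).
Only numpy, scipy, OpenCV 4.12 (cv2) and the standard library are available. Lean on these libraries where they do the work, as an engineer would, in place of code of your own. Each camera call takes 0.05 s, during which the arm holds its last target. There are 200 camera calls.

TASK

Press the lever of the mould that holds the oblong cast tile fully down so that the tile rises out of its pocket, then lift the tile out and set it flat, relief upward, on the empty wooden ware board without dropping it. Leave the round tile down in its own mould.

Things in the scene. Friction and masses are not known exactly. Their poses are not given: they have to be found in the camera images.
- oblong_tile: Grey cast-stone tile, flower relief on top, 46 (x) x 76 (y) x 40 mm, 0.28 kg. Origin: centre of underside, z up. Starts in the pocket of a fixed wooden block 90 (x) x 130 (y) x 75 mm high, underside 33 mm above the bench, top 2 mm below the block's: not grippable. Its axes are the mould's; the lever is on the -x side. Lever fully down: it rises straight up 30 mm, 28 mm proud; grip it then along x.
- oblong_mould_pad (a point): Top centre of the steel press pad (46 x 42 mm) on this mould's lever, 145 mm from the tile's centre along mould -x. Hinge: mould y, 50 mm high, 90 mm from the pad towards the tile. At rest the pad slopes 0.36 rad, centre 97 mm above the bench; fully down (0.5 rad, hard stop) 48 mm high and 11 mm farther out. Takes about 8 to 15 N; stays where left. Site axes turn with the lever.
- ware_board: Empty dark wooden slatted board fixed on the bench, 200 mm (x) by 160 mm (y), its top 22 mm above the bench. Origin: centre of its underside, z up.
- round_tile: Bystander: round grey cast-stone tile, 56 mm across and 40 mm high, in the other, otherwise equal mould with its own lever. Origin: centre of its underside, 33 mm above the bench. To be left down in its mould.
There are look-alikes about, which are no part of the job. What is shaped like the oblong_tile but orange or red is not meant.

How it is judged:
On the way:
1. the oblong tile has been raised in its pocket by pressing its lever down, not yet touched by the fingers (height (world z) of oblong_mould_pad below 0.062 m and height (world z) of oblong_tile between 0.053 and 0.072 m and contact force between the fingers and oblong_tile below 0.2 N), for 0.2 s.
At the end, for the whole second after the job is handed in: The oblong tile lies at rest, relief upward and flat within 7 degrees, on the ware board, its centre at least 15 mm inside the board's edges; the round tile is still down in its mould (raised less than 10 mm) (x of oblong_tile in the frame of ware_board between -0.085 and 0.085 m and y of oblong_tile in the frame of ware_board between -0.065 and 0.065 m and z of oblong_tile in the frame of ware_board between 0.017 and 0.028 m and angle between oblong_tile's own z axis and vertical below 0.12 rad and linear speed of oblong_tile below 0.02 m/s and height (world z) of round_tile below 0.043 m); the robot touches nothing.
It fails at once if the oblong tile is dropped (falls free from more than about 30 mm) (contact force between anything else and oblong_tile below 0.05 N and linear speed of oblong_tile above 0.75 m/s).
It fails at once if the round tile is raised or taken out of its mould (moved by more than 15 mm) (distance of round_tile from where it was at the start of the episode above 0.015 m).
It also fails if it takes over 42 s, if anything falls off the work surface, if the arm or the gripper's body presses on something with over 40 N, if the wrist force passes 120 N, or if a joint passes its speed limit or range.

## Working session

There is one attempt and no reset: what is moved stays moved. The work goes in short steps, Python scripts to look and compute and a tool call to move; the robot and the scene stay as the last step left them, time stands still between calls to the robot, and variables do not carry over. Pictures are saved under pics/ and viewed, about 8 in all and at most 12, crops included, and the job is handed in when it is done.

Besides the shell and the picture viewer there is one more tool, called as a command line: name --argument value ..., lists and objects as JSON in quotes. drive_tool: Moves the arm, as the interface text tells. Its arguments: {"type":"object","properties":{"deltas":{"type":"array","items":{"type":"array"}},"force":{"type":"number"}},"required":["deltas"]}

```bash
mkdir -p pics; ls
cat > h.py <<'E'
import numpy as np, cv2
from plant import r
from scipy.spatial.transform import Rotation as R
def snap(n,f):
    s=r.get_state(); d=r.snapshot(n); cv2.imwrite('pics/'+f+'.png',cv2.cvtColor(d['color'],cv2.COLOR_RGB2BGR))
    if 'extrinsics' in d: T=np.linalg.inv(np.array(d['extrinsics']))
    else:
        W=np.eye(4);W[:3,:3]=R.from_quat(s['eef_rot']).as_matrix();W[:3,3]=s['tool_pos'];T=W@np.array(d['tool_from_camera'])
    np.savez('pics/'+f+'.npz',T=T,c=[d['fov_y'],d['cx'],d['cy'],d['k1']],img=d['color'])
def ray(f,uv):
    z=np.load('pics/'+f+'.npz');fov,cx,cy,k=z['c'];F=192/np.tan(np.radians(fov)/2)
    uv=np.atleast_2d(np.array(uv,float));p=(uv-[cx,cy])/F;q=p.copy()
    for _ in range(30): q=p/(1+k*(q**2).sum(1,keepdims=True))
    d=np.c_[q[:,0],-q[:,1],-np.ones(len(q))]@z['T'][:3,:3].T
    return z['T'][:3,3],d
def plane(f,uv,h):
    o,d=ray(f,uv);return o+d*((h-o[2])/d[:,2])[:,None]
E
python3 - <<'E'
from h import *
s=r.get_state();print(s,r.tip_reach)
for n in('scene','top','wrist'):snap(n,n+'0')
cv2.imwrite('pics/all.png',np.vstack([cv2.imread('pics/top0.png'),]))
for n in('scene','top'):print(np.load(f'pics/{n}0.npz')['T'][:3],np.load(f'pics/{n}0.npz')['c'])
E
```

```text
pics
{'clock': 0.0, 'q': array([-1.12119954,  0.68997527, -0.19452119,  1.56634121,  0.15730816,
        0.90250864, -0.21514109]), 'qd': array([ 0.00010112, -0.00037823, -0.00029518,  0.00202989, -0.00053996,
        0.00061957, -0.00065021]), 'joint_torque': array([ 9.13248118e-05, -5.27577853e+01, -1.26646981e+00, -1.53429008e+01,
       -5.25645004e-02,  6.72658251e-03,  1.63695677e-04]), 'tool_pos': array([0.25224419, 0.57116524, 0.2489164 ]), 'eef_rot': array([ 0.14528652,  0.69197036, -0.14657562,  0.69179797]), 'contact_force': array([-0.00356541, -0.22284742,  0.59118215]), 'moment': array([-0.01383207,  0.05608867,  0.00930315]), 'opening': 1.0002974873341877} 0.011
[[ 0.42298039 -0.4543076   0.78402308  1.37402309]
 [ 0.9058462   0.23398741 -0.35311833 -0.36706476]
 [-0.02302719  0.85956646  0.5105049   0.63688829]] [ 5.03687573e+01  2.55544653e+02  1.90806329e+02 -1.10869098e-01]
[[ 8.60848784e-03  9.85733708e-01 -1.68092091e-01  4.27411262e-01]
 [-9.99949580e-01  7.61673809e-03 -6.54390289e-03 -3.14601552e-04]
 [-5.17023222e-03  1.68139949e-01  9.85749576e-01  9.02108819e-01]] [ 5.40630800e+01  2.49490001e+02  1.90159392e+02 -3.82295474e-02]
```

View pics/top0.png

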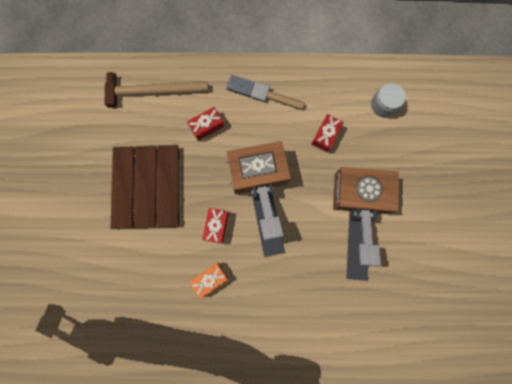

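View pics/scene0.png

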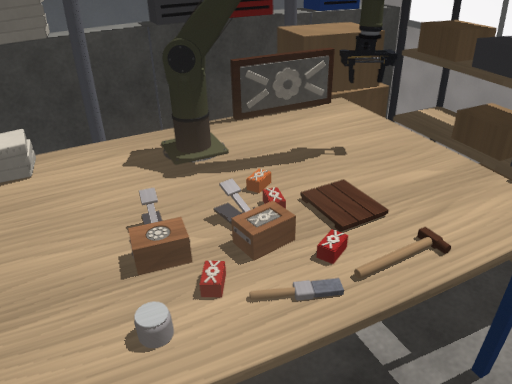

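The top view shows a grey oblong tile in its mould at (258,165), with its lever pad at about (271,228). The board is at (145,187). Possible mix-ups:
- red tiles at (206,123), (327,133) and (214,225)
- orange tile at (209,281)
- round tile in the other mould at (370,188), pad about (370,252)

I choose the grey one at (258,165), and will check it in a close crop.

Run:
```python
from h import *
im=cv2.imread('pics/top0.png');hsv=cv2.cvtColor(im,cv2.COLOR_BGR2HSV)
for p in [(165,240),(150,270),(165,258),(210,122),(228,271),(215,266),(160,300),(240,268)]:print(p,hsv[p])
big=cv2.resize(im[125:265,190:310],None,fx=5,fy=4.2857*5/4.2857,interpolation=cv2.INTER_CUBIC)
big=cv2.resize(im[130:250,200:320],None,fx=5,fy=5,interpolation=cv2.INTER_CUBIC)
cv2.imwrite('pics/crop.png',big)
def rect(f,c,h,mask,win):
    m=np.zeros(mask.shape,np.uint8);x0,x1,y0,y1=win;m[y0:y1,x0:x1]=mask[y0:y1,x0:x1]
    cs=max(cv2.findContours(m,0,2)[0],key=cv2.contourArea)
    P=plane(f,cs[:,0,:],h)[:,:2]
    print(c,cv2.minAreaRect((P*1000).astype(np.float32)))
H,S,V=cv2.split(hsv)
rect('top0','board',.022,((V<95)&(S>90)).astype(np.uint8),(100,190,135,240))
rect('top0','tile',.073,((S<70)).astype(np.uint8),(235,282,148,181))
rect('top0','pad',.097,((S<70)&(V>100)).astype(np.uint8),(250,290,212,242))
```

```text
(165, 240) [ 12  85 108]
(150, 270) [ 13 142 126]
(165, 258) [ 25  20 137]
(210, 122) [ 11 148  81]
(228, 271) [  8   7 156]
(215, 266) [  6   8 157]
(160, 300) [ 18  88 163]
(240, 268) [120   3  77]
board ((585.0022583007812, 250.80215454101562), (198.81243896484375, 168.82032775878906), 2.273036479949951)
tile ((627.5853271484375, -11.930294036865234), (46.8464241027832, 77.06114959716797), 11.97788143157959)
pad ((491.0841064453125, -40.11229705810547), (57.722503662109375, 43.945980072021484), 11.68066692352295)
```

View pics/crop.png

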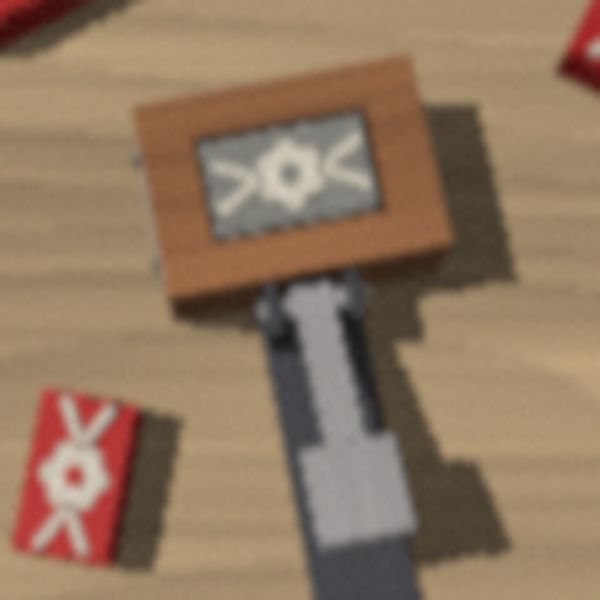

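The crop confirms it: a grey oblong tile with the flower relief, lever on the -x side, yaw about 12°, and no orange or red on it. Next I work out the moves.

```bash
cat >> h.py <<'E'
def plan(pos,yaw_deg):
    s=r.get_state();Rt=R.from_quat(s['eef_rot']).as_matrix();best=None
    for sg in(1,-1):
        a=np.radians(yaw_deg);y=sg*np.array([np.cos(a),np.sin(a),0]);x=np.array([0,0,-1.]);G=np.c_[x,y,np.cross(x,y)]
        rv=R.from_matrix(Rt.T@G).as_rotvec(degrees=True)
        sh=G.T@(np.array(pos)-s['tool_pos'])*100
        print('rotvec',rv.round(2),'then shift cm',sh.round(2),'tool y',y.round(2))
    print('now shift cm',(Rt.T@(np.array(pos)-s['tool_pos'])*100).round(2),'axes',Rt.round(3).tolist(),'t',s['clock'],'F',s['contact_force'].round(1),'q',s['q'].round(2))
E
python3 - <<'E'
from h import *
plan([.486,-.042,.16],12)
E
```

```text
rotvec [5.418e+01 4.000e-02 7.000e-02] then shift cm [ 8.91 10.11 64.85] tool y [0.98 0.21 0.  ]
rotvec [-1.2582e+02 -8.0000e-02  5.0000e-02] then shift cm [  8.91 -10.11 -64.85] tool y [-0.98 -0.21 -0.  ]
now shift cm [  8.98 -46.66  46.15] axes [[-0.0, 0.404, 0.915], [-0.001, 0.915, -0.404], [-1.0, -0.001, 0.0]] t 0.15 F [-0.4 -0.4  0.5] q [-1.12  0.69 -0.19  1.57  0.16  0.9  -0.22]
```

drive_tool --deltas '[[[6.77, 0, 0], [0, 0, 0], 0], [[6.77, 0, 0], [0, 0, 0], 0], [[6.77, 0, 0], [0, 0, 0], 0], [[6.77, 0, 0], [0, 0, 0], 0], [[6.77, 0, 0], [0, 0, 0], 0], [[6.77, 0, 0], [0, 0, 0], 0], [[6.77, 0, 0], [0, 0, 0], 0], [[6.77, 0, 0], [0, 0, 0], 0]]' --force 20

```text
clock: 0.82
tool_pos: [0.2522, 0.5716, 0.2494]
eef_rot: [0.446, 0.548, -0.447, 0.548]
contact_force: [0.5, -0.2, -0.6]
opening: 0.42
```

drive_tool --deltas '[[[0, 0, 0], [0, 0.45, 2.9], 0], [[0, 0, 0], [0, 0.45, 2.9], 0], [[0, 0, 0], [0, 0.45, 2.9], 0], [[0, 0, 0], [0, 0.45, 2.9], 0], [[0, 0, 0], [0, 0.45, 2.9], 0], [[0, 0, 0], [0, 0.45, 2.9], 0], [[0, 0, 0], [0, 0.45, 2.9], 0], [[0, 0, 0], [0, 0.45, 2.9], 0], [[0, 0, 0], [0, 0.45, 2.9], 0], [[0, 0, 0], [0, 0.45, 2.9], 0], [[0, 0, 0], [0, 0.45, 2.9], 0]]'

```text
clock: 1.73
tool_pos: [0.3675, 0.2687, 0.2497]
eef_rot: [0.445, 0.55, -0.445, 0.55]
contact_force: [1.0, 0.6, 0.0]
opening: 0.007
```

drive_tool --deltas '[[[0, 0, 0], [0.5, 0.45, 2.9], 0], [[0, 0, 0], [0.5, 0.45, 2.9], 0], [[0, 0, 0], [0.5, 0.45, 2.9], 0], [[0, 0, 0], [0.5, 0.45, 2.9], 0], [[0, 0, 0], [0.5, 0.45, 2.9], 0], [[0, 0, 0], [0.5, 0.45, 2.9], 0], [[0, 0, 0], [0.5, 0.45, 2.9], 0], [[0, 0, 0], [0.5, 0.45, 2.9], 0], [[0, 0, 0], [0.5, 0.45, 2.9], 0], [[0, 0, 0], [0.5, 0.45, 2.9], 0], [[0, 0, 0], [0, 0, 0], 0]]'

```text
clock: 2.65
tool_pos: [0.473, -0.0107, 0.199]
eef_rot: [0.447, 0.547, -0.448, 0.548]
contact_force: [0.3, -0.1, 0.2]
opening: 0.001
```

Run:
```python
from h import *
plan([.486,-.042,.13],12)
snap('wrist','w1')
```

```text
rotvec [-0.52  0.21  0.01] then shift cm [6.9  0.62 3.33] tool y [0.98 0.21 0.  ]
rotvec [ 1.7948e+02  1.0000e-02 -3.2000e-01] then shift cm [ 6.9  -0.62 -3.33] tool y [-0.98 -0.21 -0.  ]
now shift cm [6.91 0.65 3.3 ] axes [[0.001, 0.98, 0.199], [-0.004, 0.199, -0.98], [-1.0, -0.0, 0.004]] t 2.65 F [ 0.3 -0.1  0.2] q [-0.06  0.58 -0.03  2.07  0.05  0.49  0.08]
```

View pics/w1.png

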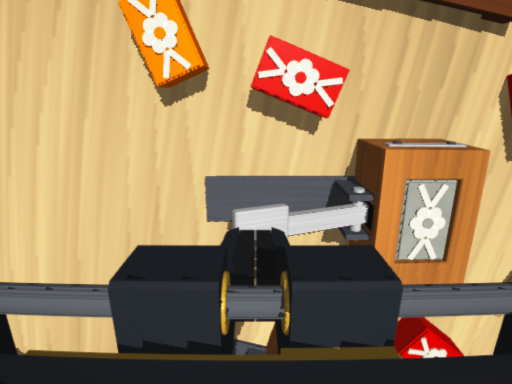

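The wrist view shows the pad at about (262,217) and the tile at (428,220). I'll check both against the top-camera positions.

Run:
```python
from h import *
print(plane('w1',[262,216],.097))
print(plane('w1',[[408,181],[461,179],[447,263],[397,261]],.073),plane('w1',[[408,181],[461,179],[447,263],[397,261]],.073).mean(0))
print(np.load('pics/w1.npz')['T'])
```

```text
[[ 0.48187793 -0.0288599   0.097     ]]
[[ 0.59951146  0.01789098  0.073     ]
 [ 0.64491177  0.02903425  0.073     ]
 [ 0.66260383 -0.04947115  0.073     ]
 [ 0.61485924 -0.05633132  0.073     ]] [ 0.63047158 -0.01471931  0.073     ]
[[ 9.79951155e-01 -1.91481953e-01 -5.50490224e-02  4.58625379e-01]
 [ 1.99237154e-01  9.41053777e-01  2.73353884e-01  5.78913410e-02]
 [-5.38245230e-04 -2.78841265e-01  9.60337055e-01  3.34021356e-01]
 [ 0.00000000e+00  0.00000000e+00  0.00000000e+00  1.00000000e+00]]
```

drive_tool --deltas '[[[-0.5, 0, 0], [1.7, 0.1, 0.8], 0], [[0, 0, 0], [1.7, 0.1, 0.8], 0], [[0, 0, 0], [1.7, 0.1, 0.85], 0], [[0, 0, 0], [1.7, 0.1, 0.85], 0], [[0, 0, 0], [0, 0, 0], 0], [[0, 0, 0], [0, 0, 0], 0]]'

```text
clock: 3.2
tool_pos: [0.482, -0.0346, 0.1314]
eef_rot: [0.442, 0.552, -0.443, 0.551]
contact_force: [0.5, -0.5, 0.6]
opening: -0.001
```

drive_tool --deltas '[[[0, 0, 0], [0.5, 0, 0], 0], [[0, 0, 0], [0.5, 0, 0], 0], [[0, 0, 0], [0.5, 0, 0], 0], [[0, 0, 0], [0.5, -0.1, 0], 0], [[0, 0, 0], [0.5, -0.1, 0], 0], [[0, 0, 0], [0.5, -0.1, 0], 0], [[0, 0, 0], [0.5, -0.1, 0], 0], [[0, 0, 0], [0.5, -0.1, 0], 0]]'

```text
clock: 3.87
tool_pos: [0.4747, -0.0367, 0.0917]
eef_rot: [0.441, 0.553, -0.444, 0.55]
contact_force: [-4.1, 0.1, 8.8]
opening: 0.007
```

drive_tool --deltas '[[[0, 0, 0], [0.5, -0.05, 0.05], 0], [[0, 0, 0], [0.5, -0.05, 0.05], 0], [[0, 0, 0], [0.5, -0.05, 0], 0], [[0, 0, 0], [0.5, -0.05, 0], 0], [[0, 0, 0], [0.5, 0, 0], 0], [[0, 0, 0], [0.4, 0, 0], 0], [[0, 0, 0], [0.3, 0, 0], 0]]'

```text
clock: 4.45
tool_pos: [0.4716, -0.0379, 0.0596]
eef_rot: [0.441, 0.554, -0.444, 0.549]
contact_force: [-8.8, 1.4, 34.8]
opening: 0.008
```

At the hard stop: tip at 0.0486 m, force jumped to 35 N. I'll hold briefly, then back off and look.

drive_tool --deltas '[[[0, 0, 0], [0, 0, 0], 0], [[0, 0, 0], [-0.5, 0, 0], 0], [[0, 0, 0], [-1, 0, 0], 0], [[0, 0, 0], [-2, 0, 0], 0], [[0, 0, 0], [-3, 0, 0], 0], [[0, 0, 0], [-3, 0, 0], 8.8], [[0, 0, 0], [-3, 0, 0], 8.8], [[0, 0, 0], [-1, 0, 0], 8.8], [[0, 0, 0], [0, 0, 0], 8.8]]'

```text
clock: 5.2
tool_pos: [0.4782, -0.0381, 0.1978]
eef_rot: [0.444, 0.549, -0.441, 0.553]
contact_force: [-0.3, 1.0, 0.0]
opening: 0.279
```

Run:
```python
from h import *
snap('top','t2');snap('wrist','w2')
a=cv2.imread('pics/w2.png');b=cv2.imread('pics/top0.png')
plan([.6285,-.013,.20],12)
```

```text
rotvec [ 0.51  0.01 -0.08] then shift cm [-0.5  15.41  0.71] tool y [0.98 0.21 0.  ]
rotvec [-1.7949e+02  1.2000e-01  2.0000e-02] then shift cm [ -0.5  -15.41  -0.71] tool y [-0.98 -0.21 -0.  ]
now shift cm [-0.47 15.4   0.85] axes [[0.001, 0.976, 0.217], [0.0, 0.217, -0.976], [-1.0, 0.001, 0.0]] t 5.3 F [ 0.5  0.5 -0.5] q [ 0.02  0.59 -0.05  2.06  0.06  0.49  0.14]
```

View pics/w2.png

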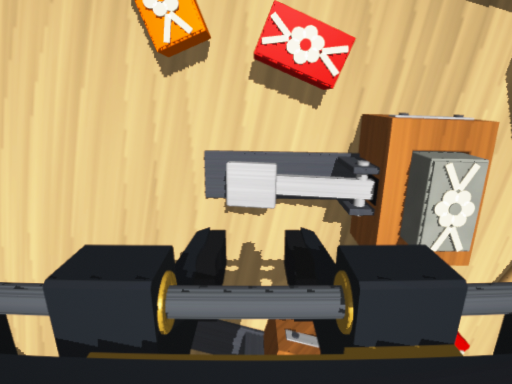

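The lever lies flat, with its pad at (251,185). The grey tile stands proud of the block at (455,205). I'll refine its position from the top view while moving over it.

Run:
```python
from h import *
print(plane('w2',[[431,158],[487,161],[471,251],[421,247]],.103).mean(0))
im=cv2.imread('pics/t2.png');S=cv2.cvtColor(im,cv2.COLOR_BGR2HSV)[...,1]
m=np.zeros(S.shape,np.uint8);m[142:186,232:284]=(S[142:186,232:284]<70)
c=max(cv2.findContours(m,0,2)[0],key=cv2.contourArea)
print(cv2.minAreaRect((plane('t2',c[:,0],.103)[:,:2]*1000).astype(np.float32)))
```

```text
[ 0.62768156 -0.01333869  0.103     ]
((610.4022216796875, -21.48255157470703), (81.6962661743164, 89.62467956542969), 11.060632705688477)
```

drive_tool --deltas '[[[0, 0, 0], [0, 3, 0.1], 8.8], [[0, 0, 0], [0, 3, 0.2], 8.8], [[0, 0, 0], [0, 3, 0.2], 8.8], [[0, 0, 0], [0, 3, 0.2], 8.8], [[0, 0, 0], [0, 3, 0.1], 8.8], [[0, 0, 0], [0, 0, 0], 8.8], [[0, 0, 0], [0, 0, 0], 8.8]]'

```text
clock: 5.88
tool_pos: [0.6242, -0.0127, 0.1925]
eef_rot: [0.442, 0.552, -0.443, 0.551]
contact_force: [-0.6, -0.2, -0.0]
opening: 0.902
```

Run:
```python
from h import *
plan([.6285,-.013,.091],12)
```

```text
rotvec [ 0.57 -0.04  0.14] then shift cm [10.15  0.41  0.12] tool y [0.98 0.21 0.  ]
rotvec [-1.7943e+02 -2.1000e-01 -7.0000e-02] then shift cm [10.15 -0.41 -0.12] tool y [-0.98 -0.21 -0.  ]
now shift cm [10.14  0.43  0.13] axes [[-0.002, 0.976, 0.218], [0.0, 0.218, -0.976], [-1.0, -0.002, -0.001]] t 5.8833 F [-0.6 -0.2 -0. ] q [-0.03  0.75 -0.05  1.63  0.05  0.77  0.12]
```

The wrist estimate agrees with the earlier ones. The top-view contour included the gripper, so I discard it. Descending.

drive_tool --deltas '[[[0.5, 0, 0], [1, 0.1, 0.1], 8.8], [[0, 0, 0], [1.5, 0.1, 0], 8.8], [[0, 0, 0], [1.5, 0.1, 0], 8.8], [[0, 0, 0], [1.5, 0.1, 0], 8.8], [[0, 0, 0], [1.5, 0, 0], 8.8], [[0, 0, 0], [1.5, 0, 0], 8.8], [[0, 0, 0], [1, 0, 0], 8.8], [[0, 0, 0], [0.5, 0, 0], 8.8], [[0, 0, 0], [0, 0, 0], 8.8], [[0, 0, 0], [0, 0, 0], 8.8]]'

```text
clock: 6.72
tool_pos: [0.628, -0.0137, 0.0947]
eef_rot: [0.445, 0.55, -0.445, 0.549]
contact_force: [-0.2, 0.4, -0.1]
opening: 0.998
```

drive_tool --deltas '[[[0, 0, 0], [0.4, 0, 0], 8.8], [[0, 0, 0], [0, 0, 0], 8.8], [[0, 0, 0], [0, 0, 0], 3], [[0, 0, 0], [0, 0, 0], 3], [[0, 0, 0], [0, 0, 0], 3], [[0, 0, 0], [0, 0, 0], 3], [[0, 0, 0], [0, 0, 0], 3], [[0, 0, 0], [0, 0, 0], 3], [[0, 0, 0], [0, 0, 0], 3], [[0, 0, 0], [0, 0, 0], 3], [[0, 0, 0], [0, 0, 0], 3]]' --force 30

```text
clock: 7.63
tool_pos: [0.6284, -0.0135, 0.0908]
eef_rot: [0.445, 0.55, -0.445, 0.55]
contact_force: [0.3, 0.8, -0.6]
opening: 0.521
```

drive_tool --deltas '[[[0, 0, 0], [-0.3, 0, 0], 3], [[0, 0, 0], [-0.6, 0, 0], 3], [[0, 0, 0], [-1, 0, 0], 3], [[0, 0, 0], [-1, 0, 0], 3], [[0, 0, 0], [-1.5, 0, 0], 3], [[0, 0, 0], [-1.5, 0, 0], 3], [[0, 0, 0], [-1.5, 0, 0], 3], [[0, 0, 0], [-1.5, 0, 0], 3], [[0, 0, 0], [-1, 0, 0], 3], [[0, 0, 0], [0, 0, 0], 3], [[0, 0, 0], [0, 0, 0], 3]]'

```text
clock: 8.55
tool_pos: [0.6285, -0.0135, 0.1904]
eef_rot: [0.445, 0.549, -0.445, 0.55]
contact_force: [-0.3, -0.5, -3.6]
opening: 0.521
```

Run:
```python
from h import *
plan([.585,.250,.19],12);snap('wrist','w3')
```

```text
rotvec [ 0.02  0.01 -0.07] then shift cm [  0.04   1.22 -26.68] tool y [0.98 0.21 0.  ]
rotvec [-1.7998e+02  1.1000e-01  1.0000e-02] then shift cm [ 0.04 -1.22 26.68] tool y [-0.98 -0.21 -0.  ]
now shift cm [  0.04   1.23 -26.68] axes [[0.001, 0.978, 0.208], [0.0, 0.208, -0.978], [-1.0, 0.001, 0.0]] t 8.55 F [-0.3 -0.5 -3.6] q [-0.03  0.76 -0.05  1.62  0.05  0.76  0.12]
```

View pics/w3.png

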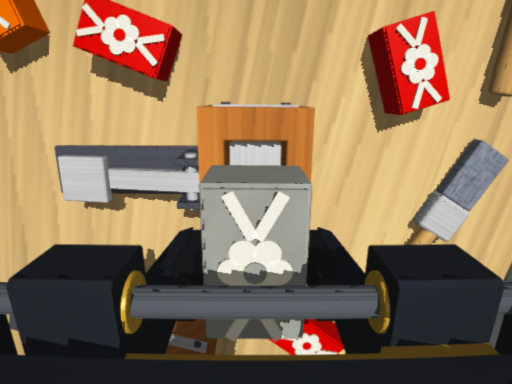

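The tile is held level with the relief up (weight −3.6 N, opening 46 mm). Carrying it to the board.

drive_tool --deltas '[[[0, 0, 0], [0, 0.1, -0.8], 3], [[0, 0, 0], [0, 0.1, -1.6], 3], [[0, 0, 0], [0, 0.1, -2.4], 3], [[0, 0, 0], [0, 0.1, -2.8], 3], [[0, 0, 0], [0, 0.1, -2.8], 3], [[0, 0, 0], [0, 0.1, -2.8], 3], [[0, 0, 0], [0, 0.1, -2.8], 3], [[0, 0, 0], [0, 0.1, -2.8], 3], [[0, 0, 0], [0, 0.1, -2.8], 3], [[0, 0, 0], [0, 0.1, -2.4], 3], [[0, 0, 0], [0, 0.1, -1.6], 3], [[0, 0, 0], [0, 0.1, -1.0], 3]]'

```text
clock: 9.6
tool_pos: [0.5826, 0.2533, 0.1886]
eef_rot: [0.444, 0.552, -0.444, 0.55]
contact_force: [-0.2, 0.9, -4.1]
opening: 0.518
```

drive_tool --deltas '[[[0, 0, 0], [1, 0, 0], 3], [[0, 0, 0], [2, 0, 0], 3], [[0, 0, 0], [2, 0, 0], 3], [[0, 0, 0], [2, 0, 0], 3], [[0, 0, 0], [2, 0, 0], 3], [[0, 0, 0], [2, 0, 0], 3], [[0, 0, 0], [1, 0, 0], 3], [[0, 0, 0], [0.5, 0, 0], 3], [[0, 0, 0], [0, 0, 0], 3], [[0, 0, 0], [0, 0, 0], 3]]'

```text
clock: 10.43
tool_pos: [0.5853, 0.2487, 0.0651]
eef_rot: [0.445, 0.549, -0.445, 0.55]
contact_force: [0.4, 0.2, -3.9]
opening: 0.518
```

Run:
```python
from h import *
plan([.585,.250,.050],12);snap('scene','s3')
cv2.imwrite('pics/s3c.png',cv2.resize(cv2.imread('pics/s3.png')[130:270,220:420],None,fx=4,fy=4))
```

```text
rotvec [-0.02  0.01 -0.05] then shift cm [ 1.51 -0.   -0.13] tool y [0.98 0.21 0.  ]
rotvec [ 1.7998e+02 -7.0000e-02 -2.0000e-02] then shift cm [1.51 0.   0.13] tool y [-0.98 -0.21 -0.  ]
now shift cm [ 1.51 -0.   -0.13] axes [[0.001, 0.978, 0.207], [-0.0, 0.207, -0.978], [-1.0, 0.001, 0.0]] t 10.4333 F [ 0.4  0.2 -3.9] q [-0.47  0.95 -0.    1.66  0.    0.54 -0.27]
```

View pics/s3c.png

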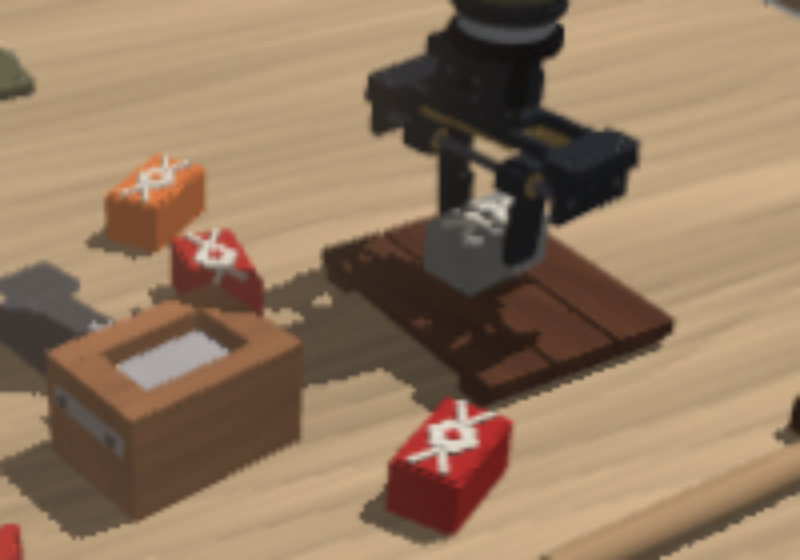

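The tile hangs over the middle of the board, about 15 mm above it. I'll lower it slowly until it touches.

drive_tool --deltas '[[[0, 0, 0], [0.4, 0, 0], 3], [[0, 0, 0], [0.4, 0, 0], 3], [[0, 0, 0], [0.3, 0, 0], 3], [[0, 0, 0], [0.2, 0, 0], 3], [[0, 0, 0], [0.1, 0, 0], 3], [[0, 0, 0], [0, 0, 0], 3], [[0, 0, 0], [0, 0, 0], 3], [[0, 0, 0], [0, 0, 0], 3]]'

```text
clock: 11.15
tool_pos: [0.5848, 0.2493, 0.0508]
eef_rot: [0.445, 0.55, -0.445, 0.55]
contact_force: [-0.1, 1.0, -3.6]
opening: 0.52
```

drive_tool --deltas '[[[0, 0, 0], [0.1, 0, 0], 3], [[0, 0, 0], [0.1, 0, 0], 3], [[0, 0, 0], [0, 0, 0], 3], [[0, 0, 0], [0, 0, 0], 3]]'

```text
clock: 11.48
tool_pos: [0.585, 0.2493, 0.0498]
eef_rot: [0.445, 0.549, -0.445, 0.55]
contact_force: [-1.9, -0.4, 6.7]
opening: 0.519
```

Contact: the force changed by +10 N. Opening and retreating.

drive_tool --deltas '[[[0, 0, 0], [-0.05, 0, 0], 4.6], [[0, 0, 0], [0, 0, 0], 5], [[0, 0, 0], [0, 0, 0], 6], [[0, 0, 0], [0, 0, 0], 8], [[0, 0, 0], [0, 0, 0], 8], [[0, 0, 0], [0, 0, 0], 8], [[0, 0, 0], [0, 0, 0], 8], [[0, 0, 0], [0, 0, 0], 8]]'

```text
clock: 12.15
tool_pos: [0.5847, 0.2492, 0.0492]
eef_rot: [0.445, 0.55, -0.445, 0.55]
contact_force: [-0.1, 0.2, 0.5]
opening: 0.907
```

drive_tool --deltas '[[[0, 0, 0], [-0.5, 0, 0], 8], [[0, 0, 0], [-1, 0, 0], 8], [[0, 0, 0], [-2, 0, 0], 8], [[0, 0, 0], [-3, 0, 0], 8], [[0, 0, 0], [-3, 0, 0], 8], [[0, 0, 0], [-3, 0, 0], 8], [[0, 0, 0], [-3, 0, 0], 8], [[0, 0, 0], [0, 0, 0], 8], [[0, 0, 0], [0, 0, 0], 8]]'

```text
clock: 12.9
tool_pos: [0.5859, 0.2497, 0.2072]
eef_rot: [0.447, 0.549, -0.443, 0.55]
contact_force: [-0.6, -1.0, -1.1]
opening: 0.908
```

Run:
```python
from h import *
print(r.get_state()['contact_force'],r.get_state()['opening'],r.get_state()['tool_pos']);snap('scene','s4')
cv2.imwrite('pics/s4c.png',cv2.resize(cv2.imread('pics/s4.png')[130:290,120:420],None,fx=2.6,fy=2.6))
```

```text
[-0.62298348 -0.95595025 -1.06475468] 0.9079706027559976 [0.58594082 0.24969443 0.20719708]
```

View pics/s4c.png

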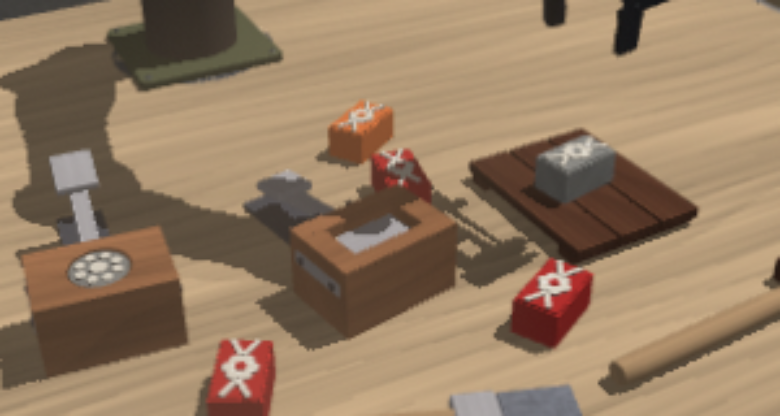

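The tile lies flat on the board with the relief up. The round tile is still down in its mould and the gripper is clear.

```bash
python3 -c "
from plant import r
print(r.finish_job())"
```

```text
the job is handed in; nothing more can be done
None
```

I pressed the oblong mould's lever to its hard stop, lifted the raised grey tile out along x and set it down on the ware board. The job was handed in at about 13 s; no verdict is reported.

**Lever:** the fingertip stopped at 0.0486 m with about 35 N, and the wrist picture afterwards showed the lever flat and the tile standing proud.

**Placing:** the tile was let go only after a 10 N rise in force showed it had touched the board. It was released at about (0.585, 0.249), near the measured board centre of (0.585, 0.251).

**Last picture:** the tile lies flat with the relief up near the middle of the board. The round tile is still down in its mould, and the gripper is clear at z = 0.21 m. I judged flatness by eye and did not measure the final tilt.

**Checks that disagreed:**
- The second top-view measurement of the tile included the gripper, so I discarded it; the wrist and earlier top estimates agreed within about 3 mm.
- One wrist estimate of the pad was about 13 mm off in y, probably because the fingers hid part of it.
- The press landed about 5–7 mm off the pad's centre line, with no visible effect.

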